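# Seat the mini projector on its three-ball stand

### The arm

A 7-joint arm with a two-finger parallel gripper is mounted at the origin on the work surface. World frame = base frame: x ahead of the robot, y to its left, z up, the work surface at z = 0. Lengths are in m, angles in rad, forces in N, time in s.
With the tool pointing down it reaches from about 0.35 to 0.775 m from the base axis. Payload 3.1 kg.
Tool frame: the origin (TCP) lies between the finger pads; the fingertips stand 25 mm ahead of it and the grasp point (between the pads) lies 6 mm ahead of it; z points along the fingers, y is the line along which they close (so a half turn about z gives the same grasp; the last joint's range is limited). The gripper opens to 85 mm and grips with 20 to 120 N. Pads are 22 mm wide; open, the fingers measure 114 mm over their backs; the gripper's body (76 mm by 85 mm) begins 54 mm behind the grasp point. The pads swing forward as they close: fully open they stand 13 mm farther back than shut.
Start: joints at [-1.221, 0.311, 0.014, 1.512, -0.004, 1.319, -0.027], TCP at [0.21, 0.508, 0.222] pointing down, gripper open.
Joint ranges: [-2.7, 2.7], [-0.3, 1.91], [-1.27, 1.3], [0.12, 2.57], [-1.44, 4.58], [0.2, 2.03], [-3.05, 3.05]. Speed limits (rad/s): [2.79, 2.79, 3.14, 3.14, 3.14, 3.14, 3.14].

### API

Orientations are given as [roll, pitch, yaw] about the fixed x, y, z axes, in that order (R = Rz(yaw) Ry(pitch) Rx(roll)).
In Python, from station import arm gives the robot as it stands.
- The arm moves only by the shell command python3 -m crank 'ROWS'. ROWS is JSON, a list of rows, each an object of numbers: "fingers": the gripper's target within -1 to 1 (shut at 1, half-way at 0, fully open at -1); "tx", "ty", "tz": the shift along the world's x, y, z in cm; "roll": the turn about the world's z in degrees. A call has exactly 10 rows; each row is the pose to reach, as a shift and turn from the pose commanded when the call began; what a row does not reach only later rows make up. A row lasts 1/8 s, in which the tool goes at most 62.5 mm and 10.7 degrees, less where a joint would pass 70% of its speed; a pose out of reach is approached as far as the arm can. A call with a gripper value outside its range is refused whole. The fingers move at their own pace and stop on an object; the grip force is fixed at half the most. Time passes only in rows, so rows that repeat a pose let the fingers close, or fill a call up. It gives the time, the measured TCP pose, the force, the opening and the grip force at its end, in the units of the state.
- arm.sense(): the state, without advancing time (a new reading comes with each control period).
- arm.read_camera(name): name is "side" or "top"; returns a dict with "img" (480x640x3 uint8, red, green, blue), "camera_matrix" (3x3 intrinsics, pixels), "dist" ([k1, k2, p1, p2, k3] as OpenCV has them; the pictures are not rectified), "R" (3x3) and "t" (3): a world point X has camera coordinates R X + t. Camera axes: x right, y down, z forward; pixel columns grow to the right and rows downward; lengths in m; the calibration is good to about 2 mm. A picture is of the moment at which its call begins. There is no depth.
- arm.hand_in(): hands the job in; it is judged then, once.
The state is a dict: "t": time; "qpos": joint angles; "joint_velocities": joint speeds; "effort": joint torques, N m; "tool_pos": TCP position; "orientation": TCP orientation; "force": force on the tool from outside, world axes, zero at the start; "ft_torque": the same for the moment, N m; "gripper_width": finger opening in m; "finger_force": force on a finger pad.
Only numpy, scipy, OpenCV 4.12 (cv2) and the standard library are available. Lean on these libraries where they do the work, as an engineer would, in place of code of your own. Each camera call takes 0.05 s, during which the arm holds its last target. There are 200 camera calls.

### The job

Put the little white projector back on its stand, lens towards the stand's two-ball end, and press it down past the two spring rollers until it sits home on all three balls. Feel your way down: do not drop it, and do not bear on the balls with more than about 15 N of push. Then let go, and leave the mug, remote and card box where they are.

Things in the scene. Friction and masses are not known exactly. Their poses are not given: they have to be found in the camera images.
- projector: White mini projector, a box 66 x 64 x 64 mm (x, y, z) fixed on an aluminium foot plate 106 x 92 mm; loose, 0.32 to 0.52 kg. Origin: underside centre; x towards the lens, z up. Above the origin: three steel vee feet from 0 to 9 mm, plate 9 to 15 mm, box 15 to 79 mm. Grip the box by its flat sides (64 mm, along y). Stands on the console at first.
- lens (a point): Middle of the lens glass on the projector's front, 39 mm ahead of its centre line, 52 mm above its origin.
- strike (a point): Tip of the steel strike on the middle of the plate's front edge, 59 mm ahead of the projector's centre line, 11 mm above its origin; a second one is mirrored at the rear. Arrowhead section, 45 degrees above and below, 26 mm wide. The vee feet, grooves down and running inwards, lie at x, y = (34, 30), (34, -30), (-38, 0) mm of the projector.
- stand: Dark steel stand screwed to the console. Origin: centre of its round foot (144 mm) on the console; x points to the stand's two-ball end. On its column, level and square with it, a deck 200 x 90 x 10 mm; its underside is 46 to 100 mm above the console, as the height screw was left (not measured). Home, the projector's origin is 71 to 126 mm above the stand's, its x axis along the stand's.
- foot_front (a point): Front rim of the stand's foot, below its two-ball end, 72 mm ahead of its centre, 4 mm up. Three 10 mm steel balls on brass screws stand on the deck at x, y = (34, 30), (34, -30), (-38, 0) mm of the stand, centres 26.5 mm above the deck's underside. Home on them, the projector is level, its origin 25.6 mm above the deck's underside.
- column (a point): Top of the stand's column sleeve, 42 mm up. At both ends of the deck a sprung 8 mm roller, 57 mm from the middle, centre 41 mm above the deck's underside, gives 9 mm outwards. The strikes meet the rollers 11 mm above home; they push back with 8 to 14 N till the tips pass, 4 mm above home, then draw the projector down with about 8 N, till it meets the balls. The housings behind them are 9 mm higher.
- mug: Blue mug, 80 mm across, 92 mm tall; bystander. Origin: underside centre.
- remote: Black remote control, 45 x 160 x 18 mm, long along y; bystander. Origin: underside centre.
- card_box: Red box of playing cards, 63 x 89 x 20 mm, lying flat; bystander. Origin: underside centre.
There are look-alikes about, which are no part of the job. What is shaped like the stand but purple is not meant.

How it is judged:
On the way:
1. the projector has been lifted off the console (height (world z) of projector above 0.03 m), for 0.1 s.
At the end, for the whole second after the job is handed in: The projector is on the stand, lens at the two-ball end, let go and still: each of the three balls bears on it with over 0.5 N, its origin within 8 mm of the stand's axis, tilt under 0.03 rad; mug, remote and card box within 20 mm of where they stood (contact force between each of ball_a, ball_b, ball_c and projector above 0.5 N and horizontal distance between projector and stand below 0.008 m and x of lens in the frame of stand above 0.02 m and angle between projector's own z axis and vertical below 0.03 rad and linear speed of projector below 0.01 m/s and distance of each of mug, remote, card_box from where it was at the start of the episode below 0.02 m); the robot touches nothing.
It fails at once if the projector is rammed onto the balls: over 50 N in all on their six contact faces (springs and weight alone make about 25, each 10 N of push adds 14) (contact force between balls and projector above 50 N).
It fails at once if the mug, the remote or the card box is moved by more than 20 mm (distance of any of mug, remote, card_box from where it was at the start of the episode above 0.02 m).
It fails at once if the projector is dropped: it falls faster than 0.3 m/s, out of the fingers, while still above the point where the strikes meet the rollers (linear speed of projector above 0.3 m/s and contact force between the fingers and projector below 0.1 N and distance between strike and ball_a above 0.045 m).
It also fails if it takes over 61 s, if anything falls off the work surface, if the arm or the gripper's body presses on something with over 40 N, if the wrist force passes 120 N, or if a joint passes its speed limit or range.

## Working session

There is one attempt and no reset: what is moved stays moved. The work goes in short steps, Python scripts to look and compute and a shell command to move; the robot and the scene stay as the last step left them, time stands still between calls to the robot, and variables do not carry over. Pictures are saved under pics/ and viewed, at most 10 in all, crops included, and the job is handed in when it is done.

```bash
mkdir -p pics
cat > h.py <<'E'
import numpy as np, cv2
from station import arm
def cam(n): return arm.read_camera(n)
def ray(c,uv):
    p=cv2.undistortPoints(np.array([[uv]],float),np.array(c["camera_matrix"]),np.array(c["dist"],float)).ravel()
    R=np.array(c["R"]);t=np.array(c["t"]);o=-R.T@t;d=R.T@np.array([p[0],p[1],1]);return o,d/np.linalg.norm(d)
def onz(c,uv,z):
    o,d=ray(c,uv);return o+d*(z-o[2])/d[2]
def tri(c1,uv1,c2,uv2):
    o1,d1=ray(c1,uv1);o2,d2=ray(c2,uv2)
    s=np.linalg.lstsq(np.c_[d1,-d2],o2-o1,rcond=None)[0]
    a=o1+s[0]*d1;b=o2+s[1]*d2;return (a+b)/2,np.linalg.norm(a-b)
def proj(c,X):
    R=np.array(c["R"]);return cv2.projectPoints(np.array(X,float).reshape(-1,3),cv2.Rodrigues(R)[0],np.array(c["t"],float),np.array(c["camera_matrix"]),np.array(c["dist"],float))[0].reshape(-1,2)
def save(n,img): cv2.imwrite("pics/"+n,cv2.cvtColor(img,cv2.COLOR_RGB2BGR))
E
python3 - <<'E'
from h import *
for n in("side","top"):
    c=cam(n);save(n+"0.png",c["img"]);R=np.array(c["R"]);print(n,-R.T@np.array(c["t"]),R[2],c["camera_matrix"][0][0])
print(arm.sense())
E
```

```text
side [ 0.2343277  -0.85173423  1.09310579] [ 0.20467898  0.63011566 -0.7490399 ] 565.0744043409256
top [ 4.33775033e-01 -5.35766551e-04  1.15558304e+00] [ 0.08131482 -0.00530197 -0.99667436] 540.3623150440868
{'t': 0.1, 'qpos': array([-1.22064675,  0.31163342,  0.01402452,  1.51291439, -0.00445404,
        1.31918489, -0.02718795]), 'joint_velocities': array([-0.00150825, -0.00085591,  0.00042212, -0.00213789, -0.00204663,
       -0.00057598, -0.00186248]), 'effort': array([ 5.10815028e-05, -3.80855119e+01,  1.45784486e-01, -2.31242931e+01,
        1.21587171e-02,  8.09641992e-03,  1.21780508e-05]), 'tool_pos': array([0.20977136, 0.50769302, 0.22052937]), 'orientation': array([-3.13948417e+00,  4.58791461e-05,  2.74978809e+00]), 'force': array([ 0.33555905,  0.01627001, -0.09534018]), 'ft_torque': array([ 2.35420174e-05, -2.57579734e-02, -1.62235928e-02]), 'finger_force': 0.0, 'gripper_width': 0.08526276936721358}
```

View pics/side0.png

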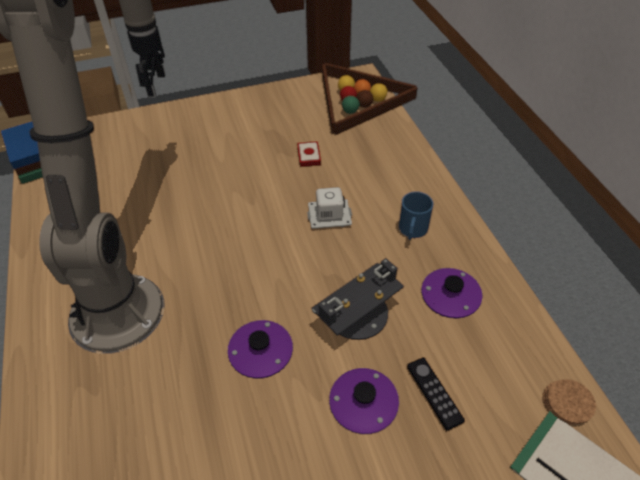

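View pics/top0.png

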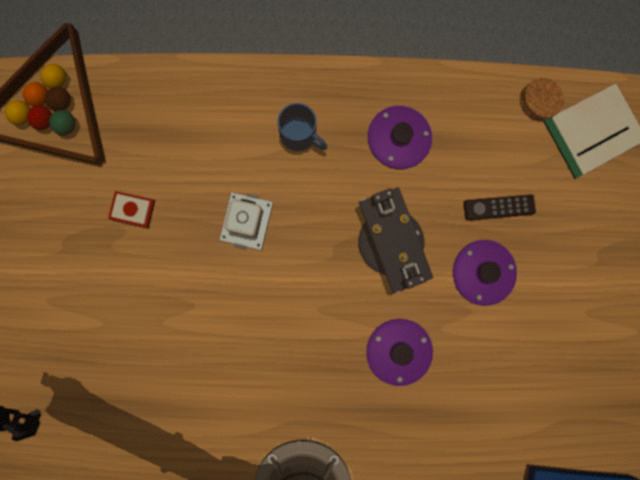

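The top view shows the white projector at about (245,220), with the dark stand at (393,240). Purple look-alike feet are at (400,137), (485,272) and (400,352). The mug is at (298,127), the card box at (131,209) and the remote at (500,207). The side view shows the projector at (329,208) and the stand at (358,300), the only dark steel one with a deck and balls. I'll check this in one close crop.

Run:
```python
from h import *
import cv2
t=cv2.imread("pics/top0.png");s=cv2.imread("pics/side0.png")
f=lambda i,u,v,w,h:cv2.resize(i[v:v+h,u:u+w],(400,300),interpolation=cv2.INTER_CUBIC)
a=np.vstack([np.hstack([f(t,205,180,80,60+0),f(t,323,180,144,108+12-12)]),np.hstack([f(s,290,175,80,60),f(s,300,250,120,90)])])
cv2.imwrite("pics/crop0.png",np.clip(a*1.4,0,255).astype('uint8'))
```

```text
(no output)
```

View pics/crop0.png

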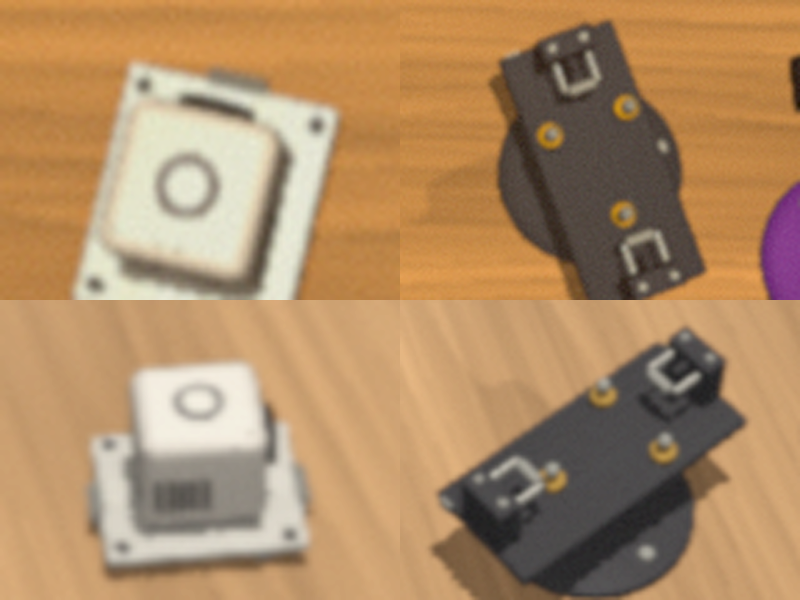

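Run:
```python
from h import *
T=cam("top");S=cam("side")
def gold(c,box):
    u,v,w,h=box;im=cv2.cvtColor(c["img"][v:v+h,u:u+w],cv2.COLOR_RGB2HSV)
    m=cv2.inRange(im,(10,110,70),(30,255,255));n,l,st,ce=cv2.connectedComponentsWithStats(m)
    return [(st[i,4],ce[i]+[u,v]) for i in range(1,n) if 4<st[i,4]<120]
print("T",gold(T,(368,205,45,65)));print("S",gold(S,(335,265,55,50)))
P,e=tri(T,(242.4,217),S,(329.6,195.2));print("ring",P,e,onz(T,(242.4,217),.079))
im=cv2.cvtColor(T["img"],cv2.COLOR_RGB2HSV)[180:260,205:285]
m=cv2.inRange(im,(0,0,90),(180,70,255));cs=max(cv2.findContours(m,0,2)[0],key=cv2.contourArea)
r=cv2.minAreaRect(cs);b=cv2.boxPoints(r)+[205,180];print(r);q=np.array([onz(T,x,.015) for x in b]);print(q,q.mean(0),np.diff(q,axis=0))
for i in range(3):
    d=q[i+1]-q[i];print(np.linalg.norm(d),np.degrees(np.arctan2(d[1],d[0])))
for n,(a,b) in {"a":((377,228.6),(361,277.6)),"b":((404.7,218.5),(379.5,294)),"c":((403.3,256.7),(346,303.5))}.items(): print(n,*tri(T,a,S,b))
```

```text
T [(np.int32(64), array([409.640625, 209.53125 ])), (np.int32(72), array([403.66666667, 218.51388889])), (np.int32(75), array([376.45333333, 228.45333333])), (np.int32(70), array([402.74285714, 256.72857143])), (np.int32(17), array([369.70588235, 267.76470588]))]
S [(np.int32(35), array([378.42857143, 295.57142857])), (np.int32(32), array([388.15625, 304.625  ])), (np.int32(29), array([346.48275862, 304.5862069 ]))]
ring [0.56599847 0.1331605  0.07841542] 0.002460759233554388 [0.5647235  0.13336479 0.079     ]
((40.76470947265625, 40.94117736816406), (42.6862678527832, 52.872764587402344), 14.03624439239502)
[[0.51922537 0.19025096 0.015     ]
 [0.62997136 0.16688394 0.015     ]
 [0.60945297 0.07738935 0.015     ]
 [0.49931304 0.10138225 0.015     ]] [0.56449069 0.13397662 0.015     ] [[ 1.10745988e-01 -2.33670189e-02  2.22044605e-16]
 [-2.05183918e-02 -8.94945852e-02 -2.22044605e-16]
 [-1.10139927e-01  2.39929027e-02  0.00000000e+00]]
0.11318432540871264 -11.91445328757901
0.09181658447951485 -102.91301434860185
0.11272294770865737 167.71066991611292
a [ 0.54942707 -0.13835996  0.07542676] 0.0029914710222599685
b [ 0.57148496 -0.19443607  0.07646207] 0.0035426013804399515
c [ 0.49405877 -0.19274163  0.07307768] 0.0030712694383264196
```

Choice: the white box on its foot plate at top (242,217), whose ring triangulates to z=0.078 against the expected 0.079. The lens faces about +x, yaw −12.4°. The dark stand's ball spacing comes out at 60/71 mm against 60/72, with origin ≈(0.529,−0.179), yaw 21.6° and balls at z≈0.075. Going above the projector now.

```bash
python3 -m crank '[{"fingers":-1,"tx":5,"ty":-5,"tz":0,"roll":5},{"fingers":-1,"tx":9,"ty":-9.5,"tz":0,"roll":10},{"fingers":-1,"tx":13,"ty":-14,"tz":0,"roll":10},{"fingers":-1,"tx":17,"ty":-18,"tz":0,"roll":10},{"fingers":-1,"tx":21,"ty":-22,"tz":0,"roll":10},{"fingers":-1,"tx":25,"ty":-26.5,"tz":0,"roll":10},{"fingers":-1,"tx":29,"ty":-31,"tz":-2,"roll":10},{"fingers":-1,"tx":33,"ty":-35,"tz":-4,"roll":10},{"fingers":-1,"tx":35.5,"ty":-37.4,"tz":-6,"roll":10},{"fingers":-1,"tx":35.5,"ty":-37.4,"tz":-6,"roll":10}]'
```

```text
t: 1.45
tool_pos: [0.5652, 0.1296, 0.1591]
orientation: [-3.137, -0.003, 2.917]
force: [-0.0, 0.1, 0.3]
gripper_width: 0.0852
finger_force: 0.0
```

```bash
python3 -m crank '[{"fingers":-1,"tz":-1},{"fingers":-1,"tz":-2},{"fingers":-1,"tz":-3},{"fingers":-1,"tz":-4},{"fingers":-1,"tz":-5},{"fingers":-1,"tz":-5.5},{"fingers":-1,"tz":-5.5},{"fingers":-1,"tz":-5.5},{"fingers":-1,"tz":-5.5},{"fingers":-1,"tz":-5.5}]'
python3 - <<'E'
from h import *
S=cam("side");T=cam("top");print(arm.sense()["tool_pos"])
a=cv2.resize(S["img"][140:240,270:400],(520,400));b=cv2.resize(T["img"][160:260,200:270],(280,400))
save("c1.png",np.clip(np.hstack([a,b])*1.4,0,255).astype('uint8'))
E
```

```text
[0.56450579 0.13481194 0.16105522]invalid input
```

View pics/c1.png

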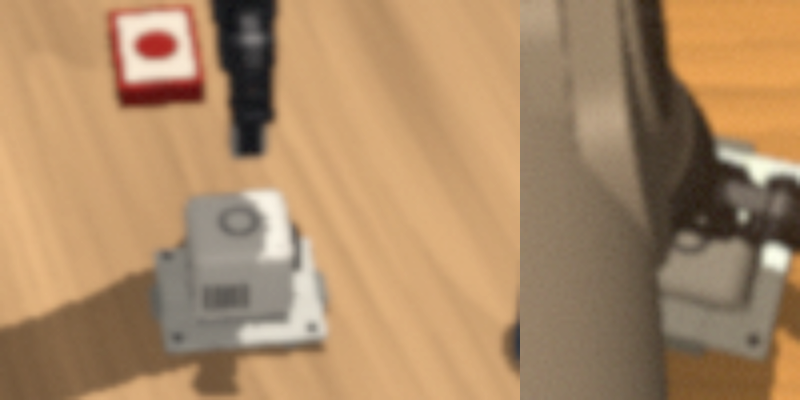

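The call was refused because every row needs all its keys. The picture shows the gripper well aligned above the box, fingertip at (250,150) over the box top at (240,215) in the crop. Descending.

```bash
python3 -m crank '[{"fingers":-1,"tx":0,"ty":0,"tz":-2,"roll":0},{"fingers":-1,"tx":0,"ty":0,"tz":-4,"roll":0},{"fingers":-1,"tx":0,"ty":0,"tz":-6,"roll":0},{"fingers":-1,"tx":0,"ty":0,"tz":-7,"roll":0},{"fingers":-1,"tx":0,"ty":0,"tz":-8,"roll":0},{"fingers":-1,"tx":0,"ty":0,"tz":-9,"roll":0},{"fingers":-1,"tx":0,"ty":0,"tz":-10,"roll":0},{"fingers":-1,"tx":0,"ty":0,"tz":-11,"roll":0},{"fingers":-1,"tx":0,"ty":0,"tz":-11.4,"roll":0},{"fingers":-1,"tx":0,"ty":0,"tz":-11.4,"roll":0}]'
python3 -m crank '[{"fingers":-0.5,"tx":0,"ty":0,"tz":0,"roll":0},{"fingers":0,"tx":0,"ty":0,"tz":0,"roll":0},{"fingers":1,"tx":0,"ty":0,"tz":0,"roll":0},{"fingers":1,"tx":0,"ty":0,"tz":0,"roll":0},{"fingers":1,"tx":0,"ty":0,"tz":0,"roll":0},{"fingers":1,"tx":0,"ty":0,"tz":0,"roll":0},{"fingers":1,"tx":0,"ty":0,"tz":0,"roll":0},{"fingers":1,"tx":0,"ty":0,"tz":0,"roll":0},{"fingers":1,"tx":0,"ty":0,"tz":0,"roll":0},{"fingers":1,"tx":0,"ty":0,"tz":0,"roll":0}]'
```

```text
t: 2.8
tool_pos: [0.5648, 0.1342, 0.0471]
orientation: [-3.141, -0.001, 2.924]
force: [-0.2, 0.8, -0.6]
gripper_width: 0.0856
finger_force: 0.0
t: 4.05
tool_pos: [0.5657, 0.134, 0.0484]
orientation: [3.141, 0.002, 2.924]
force: [-0.6, -1.4, 6.0]
gripper_width: 0.0624
finger_force: 67.5
```

Gripped. Lifting.

```bash
python3 -m crank '[{"fingers":1,"tx":0,"ty":0,"tz":0.5,"roll":0},{"fingers":1,"tx":0,"ty":0,"tz":1.5,"roll":0},{"fingers":1,"tx":0,"ty":0,"tz":3,"roll":0},{"fingers":1,"tx":0,"ty":0,"tz":5,"roll":0},{"fingers":1,"tx":0,"ty":0,"tz":7,"roll":0},{"fingers":1,"tx":0,"ty":0,"tz":9,"roll":0},{"fingers":1,"tx":0,"ty":0,"tz":11,"roll":0},{"fingers":1,"tx":0,"ty":0,"tz":13,"roll":0},{"fingers":1,"tx":0,"ty":0,"tz":14,"roll":0},{"fingers":1,"tx":0,"ty":0,"tz":14,"roll":0}]'
python3 -m crank '[{"fingers":1,"tx":-0.4,"ty":-2,"tz":0,"roll":3},{"fingers":1,"tx":-0.8,"ty":-5,"tz":0,"roll":7},{"fingers":1,"tx":-1.2,"ty":-9,"tz":0,"roll":11},{"fingers":1,"tx":-1.6,"ty":-13,"tz":0,"roll":15},{"fingers":1,"tx":-2,"ty":-17,"tz":0,"roll":19},{"fingers":1,"tx":-2.4,"ty":-21,"tz":0,"roll":23},{"fingers":1,"tx":-2.8,"ty":-25,"tz":0,"roll":27},{"fingers":1,"tx":-3.2,"ty":-28,"tz":0,"roll":31},{"fingers":1,"tx":-3.6,"ty":-30.5,"tz":0,"roll":34},{"fingers":1,"tx":-3.6,"ty":-31.3,"tz":0,"roll":34}]'
python3 -m crank '[{"fingers":1,"tx":0,"ty":0,"tz":0,"roll":0},{"fingers":1,"tx":0,"ty":0,"tz":0,"roll":0},{"fingers":1,"tx":0,"ty":0,"tz":0,"roll":0},{"fingers":1,"tx":0,"ty":0,"tz":0,"roll":0},{"fingers":1,"tx":0,"ty":0,"tz":0,"roll":0},{"fingers":1,"tx":0,"ty":0,"tz":0,"roll":0},{"fingers":1,"tx":0,"ty":0,"tz":0,"roll":0},{"fingers":1,"tx":0,"ty":0,"tz":0,"roll":0},{"fingers":1,"tx":0,"ty":0,"tz":0,"roll":0},{"fingers":1,"tx":0,"ty":0,"tz":0,"roll":0}]'
python3 - <<'E'
from h import *
S=cam("side");T=cam("top");save("s2.png",S["img"]);save("t2.png",T["img"])
a=cv2.resize(S["img"][200:350,290:440],(400,400));b=cv2.resize(T["img"][150:300,320:470],(400,400))
save("c2.png",np.clip(np.hstack([a,b])*1.4,0,255).astype('uint8'))
E
```

```text
t: 5.3
tool_pos: [0.5655, 0.1345, 0.1884]
orientation: [3.141, 0.002, 2.924]
force: [0.6, 0.9, -5.3]
gripper_width: 0.0627
finger_force: 66.8
t: 6.55
tool_pos: [0.5274, -0.1811, 0.1866]
orientation: [3.141, -0.003, -2.77]
force: [0.1, -0.2, -5.4]
gripper_width: 0.0629
finger_force: 66.9
t: 7.8
tool_pos: [0.529, -0.1787, 0.1875]
orientation: [3.142, 0.0, -2.765]
force: [0.4, -0.6, -4.7]
gripper_width: 0.062
finger_force: 66.9
```

View pics/c2.png

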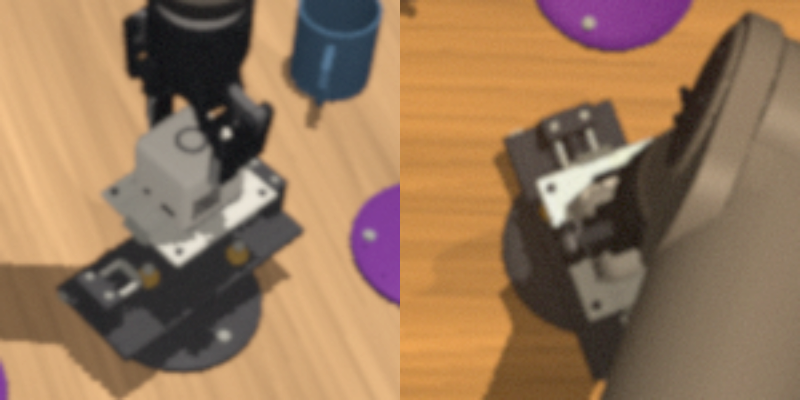

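The crop shows the projector over the stand with the lens side towards the two-ball end. The ring is at about side pixel (361,252) and the left plate dots at about top (377,220) and (393.5,264). Checking these against the TCP and the stand.

Run:
```python
from h import *
S=cam("side");T=cam("top");z0=.1875-.0484
p0=onz(S,(329.6,195.2),.079);p1=onz(S,(361.3,251.8),z0+.079);print("ring on table",p0,"now",p1)
a=onz(T,(377,220.1),z0+.015);b=onz(T,(393.5,264.4),z0+.015);d=a-b;print(a,b,np.linalg.norm(d),np.degrees(np.arctan2(d[1],d[0])))
# same left dots on table in top0 crop: (145,85),(95,285) /5+(205,180)
a0=onz(T,(234,197),.015);b0=onz(T,(224,237),.015);d0=a0-b0;print(a0,b0,np.linalg.norm(d0),np.degrees(np.arctan2(d0[1],d0[0])))
# roller windows / deck dots : stand axis from balls, single views
u=np.array([np.cos(np.radians(21.6)),np.sin(np.radians(21.6))]);v=np.array([-u[1],u[0]])
for zz in (.075,.078):
  for c,n,px in((T,"T",[(376.7,228.5),(404.2,218.5),(403,256.7)]),(S,"S",[(361,277.6),(379,294.8),(346.2,304)])):
    q=np.array([onz(c,x,zz)[:2] for x in px]);mod=np.array([[34,30],[34,-30],[-38,0]])/1e3
    print(zz,n,(q-mod@np.array([u,v])).mean(0))
mid=(a+b)[:2]/2-np.array([.529,-.1787]);print("left-dot mid rel TCP along/side",mid@u,mid@v)
w=np.radians(-12.4);u=np.array([np.cos(w),np.sin(w)]);v=np.array([-u[1],u[0]])
mid=(a0+b0)[:2]/2-np.array([.5648,.1342]);print("table",mid@u,mid@v)
```

```text
ring on table [0.56703298 0.13240815 0.079     ] now [ 0.53019049 -0.17753807  0.2181    ]
[ 0.55563857 -0.12778144  0.1541    ] [ 0.47341983 -0.15973405  0.1541    ] 0.08820935920167577 21.237579289572047
[0.61517712 0.1608754  0.015     ] [0.52888835 0.17914141 0.015     ] 0.08820089455399202 -11.952196148861853
0.075 T [ 0.52755585 -0.17768835]
0.075 S [ 0.53004562 -0.18011479]
0.078 T [ 0.52726968 -0.17720675]
0.078 S [ 0.52914684 -0.18210466]
left-dot mid rel TCP along/side -0.0005915086799772626 0.037815542493142486
table -0.0006253178469858315 0.03652619634606212
```

Projector is centred on the TCP within about 1 mm, and the stand is within 2 mm of (0.529,−0.179). Weight is about 5 N. Home TCP z should be about 0.120–0.127, so I'm descending to 0.145 first.

```bash
python3 -m crank '[{"fingers":1,"tx":0,"ty":0,"tz":-0.5,"roll":0},{"fingers":1,"tx":0,"ty":0,"tz":-1,"roll":0},{"fingers":1,"tx":0,"ty":0,"tz":-1.5,"roll":0},{"fingers":1,"tx":0,"ty":0,"tz":-2,"roll":0},{"fingers":1,"tx":0,"ty":0,"tz":-2.5,"roll":0},{"fingers":1,"tx":0,"ty":0,"tz":-3,"roll":0},{"fingers":1,"tx":0,"ty":0,"tz":-3.5,"roll":0},{"fingers":1,"tx":0,"ty":0,"tz":-4,"roll":0},{"fingers":1,"tx":0,"ty":0,"tz":-4.2,"roll":0},{"fingers":1,"tx":0,"ty":0,"tz":-4.2,"roll":0}]'
python3 - <<'E'
from h import *
S=cam("side");T=cam("top");print(arm.sense()["force"])
a=cv2.resize(S["img"][240:340,300:420],(480,400));b=cv2.resize(T["img"][180:280,345:425],(320,400))
save("c3.png",np.clip(np.hstack([a,b])*1.6,0,255).astype('uint8'))
E
```

```text
t: 9.25
tool_pos: [0.5289, -0.1786, 0.1454]
orientation: [3.141, -0.0, -2.765]
force: [-0.3, -0.6, -4.1]
gripper_width: 0.0629
finger_force: 66.9
[ 0.16222825 -0.36368088 -5.20895281]
```

View pics/c3.png

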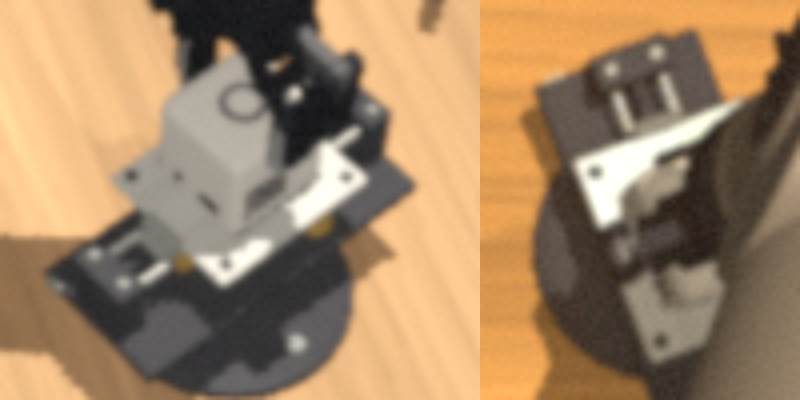

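Everything lines up: plate edge at (578,160) in the crop sits over the deck edge, and the fork and strike are centred. Feeling down now.

```bash
python3 -m crank '[{"fingers":1,"tx":0,"ty":0,"tz":-0.1,"roll":0},{"fingers":1,"tx":0,"ty":0,"tz":-0.2,"roll":0},{"fingers":1,"tx":0,"ty":0,"tz":-0.3,"roll":0},{"fingers":1,"tx":0,"ty":0,"tz":-0.4,"roll":0},{"fingers":1,"tx":0,"ty":0,"tz":-0.5,"roll":0},{"fingers":1,"tx":0,"ty":0,"tz":-0.6,"roll":0},{"fingers":1,"tx":0,"ty":0,"tz":-0.7,"roll":0},{"fingers":1,"tx":0,"ty":0,"tz":-0.8,"roll":0},{"fingers":1,"tx":0,"ty":0,"tz":-0.8,"roll":0},{"fingers":1,"tx":0,"ty":0,"tz":-0.8,"roll":0}]'
```

```text
t: 10.6
tool_pos: [0.5306, -0.1792, 0.1393]
orientation: [-3.139, 0.003, -2.765]
force: [-2.2, -1.6, 6.5]
gripper_width: 0.0627
finger_force: 68.3
```

Contact with the rollers (about 11 N push) at TCP z≈0.139, so home should be about 0.129. Continuing in small steps.

```bash
python3 -m crank '[{"fingers":1,"tx":0,"ty":0,"tz":-0.05,"roll":0},{"fingers":1,"tx":0,"ty":0,"tz":-0.1,"roll":0},{"fingers":1,"tx":0,"ty":0,"tz":-0.15,"roll":0},{"fingers":1,"tx":0,"ty":0,"tz":-0.2,"roll":0},{"fingers":1,"tx":0,"ty":0,"tz":-0.2,"roll":0},{"fingers":1,"tx":0,"ty":0,"tz":-0.2,"roll":0},{"fingers":1,"tx":0,"ty":0,"tz":-0.2,"roll":0},{"fingers":1,"tx":0,"ty":0,"tz":-0.2,"roll":0},{"fingers":1,"tx":0,"ty":0,"tz":-0.2,"roll":0},{"fingers":1,"tx":0,"ty":0,"tz":-0.2,"roll":0}]'
```

```text
t: 11.85
tool_pos: [0.5298, -0.1786, 0.1374]
orientation: [-3.141, 0.002, -2.765]
force: [-3.0, -0.0, -2.1]
gripper_width: 0.0623
finger_force: 70.6
```

```bash
python3 -m crank '[{"fingers":1,"tx":0,"ty":0,"tz":-0.05,"roll":0},{"fingers":1,"tx":0,"ty":0,"tz":-0.1,"roll":0},{"fingers":1,"tx":0,"ty":0,"tz":-0.15,"roll":0},{"fingers":1,"tx":0,"ty":0,"tz":-0.2,"roll":0},{"fingers":1,"tx":0,"ty":0,"tz":-0.2,"roll":0},{"fingers":1,"tx":0,"ty":0,"tz":-0.2,"roll":0},{"fingers":1,"tx":0,"ty":0,"tz":-0.2,"roll":0},{"fingers":1,"tx":0,"ty":0,"tz":-0.2,"roll":0},{"fingers":1,"tx":0,"ty":0,"tz":-0.2,"roll":0},{"fingers":1,"tx":0,"ty":0,"tz":-0.2,"roll":0}]'
```

```text
t: 13.1
tool_pos: [0.5283, -0.1784, 0.1327]
orientation: [3.14, -0.002, -2.765]
force: [0.3, -0.7, -17.4]
gripper_width: 0.0624
finger_force: 69.3
```

The force is now −17 N, so the rollers are drawing it down and the tips have passed. Balls should be a few mm further; stepping gently.

```bash
python3 -m crank '[{"fingers":1,"tx":0,"ty":0,"tz":-0.03,"roll":0},{"fingers":1,"tx":0,"ty":0,"tz":-0.06,"roll":0},{"fingers":1,"tx":0,"ty":0,"tz":-0.1,"roll":0},{"fingers":1,"tx":0,"ty":0,"tz":-0.1,"roll":0},{"fingers":1,"tx":0,"ty":0,"tz":-0.1,"roll":0},{"fingers":1,"tx":0,"ty":0,"tz":-0.1,"roll":0},{"fingers":1,"tx":0,"ty":0,"tz":-0.1,"roll":0},{"fingers":1,"tx":0,"ty":0,"tz":-0.1,"roll":0},{"fingers":1,"tx":0,"ty":0,"tz":-0.1,"roll":0},{"fingers":1,"tx":0,"ty":0,"tz":-0.1,"roll":0}]'
```

```text
t: 14.35
tool_pos: [0.529, -0.1784, 0.1326]
orientation: [3.141, 0.0, -2.765]
force: [-2.3, 2.3, -10.9]
gripper_width: 0.0622
finger_force: 69.9
```

```bash
python3 -m crank '[{"fingers":1,"tx":0,"ty":0,"tz":-0.03,"roll":0},{"fingers":1,"tx":0,"ty":0,"tz":-0.06,"roll":0},{"fingers":1,"tx":0,"ty":0,"tz":-0.1,"roll":0},{"fingers":1,"tx":0,"ty":0,"tz":-0.1,"roll":0},{"fingers":1,"tx":0,"ty":0,"tz":-0.1,"roll":0},{"fingers":1,"tx":0,"ty":0,"tz":-0.1,"roll":0},{"fingers":1,"tx":0,"ty":0,"tz":-0.1,"roll":0},{"fingers":1,"tx":0,"ty":0,"tz":-0.1,"roll":0},{"fingers":1,"tx":0,"ty":0,"tz":-0.1,"roll":0},{"fingers":1,"tx":0,"ty":0,"tz":-0.1,"roll":0}]'
```

```text
t: 15.6
tool_pos: [0.5291, -0.1785, 0.1325]
orientation: [3.141, 0.001, -2.765]
force: [-5.3, 1.7, -6.5]
gripper_width: 0.0626
finger_force: 70.6
```

Height stopped at 0.1326 while the force rose about 5 N per mm, so it's home on the balls. That is 11 mm below first roller contact, with tip passage about 4 mm above, as described. Push is almost nil, so I'm letting go.

```bash
python3 -m crank '[{"fingers":1,"tx":0,"ty":0,"tz":-0.05,"roll":0},{"fingers":1,"tx":0,"ty":0,"tz":-0.05,"roll":0},{"fingers":-1,"tx":0,"ty":0,"tz":-0.05,"roll":0},{"fingers":-1,"tx":0,"ty":0,"tz":-0.05,"roll":0},{"fingers":-1,"tx":0,"ty":0,"tz":-0.05,"roll":0},{"fingers":-1,"tx":0,"ty":0,"tz":-0.05,"roll":0},{"fingers":-1,"tx":0,"ty":0,"tz":-0.05,"roll":0},{"fingers":-1,"tx":0,"ty":0,"tz":-0.05,"roll":0},{"fingers":-1,"tx":0,"ty":0,"tz":-0.05,"roll":0},{"fingers":-1,"tx":0,"ty":0,"tz":-0.05,"roll":0}]'
```

```text
t: 16.85
tool_pos: [0.529, -0.1786, 0.1309]
orientation: [3.141, -0.0, -2.765]
force: [-0.1, -0.2, -0.1]
gripper_width: 0.0854
finger_force: 0.0
```

```bash
python3 -m crank '[{"fingers":-1,"tx":0,"ty":0,"tz":1,"roll":0},{"fingers":-1,"tx":0,"ty":0,"tz":2.5,"roll":0},{"fingers":-1,"tx":0,"ty":0,"tz":4.5,"roll":0},{"fingers":-1,"tx":0,"ty":0,"tz":7,"roll":0},{"fingers":-1,"tx":0,"ty":0,"tz":10,"roll":0},{"fingers":-1,"tx":0,"ty":0,"tz":14,"roll":0},{"fingers":-1,"tx":0,"ty":0,"tz":18,"roll":0},{"fingers":-1,"tx":-2,"ty":3,"tz":18,"roll":0},{"fingers":-1,"tx":-3,"ty":8,"tz":18,"roll":0},{"fingers":-1,"tx":-4,"ty":13,"tz":18,"roll":0}]'
python3 -m crank '[{"fingers":-1,"tx":-1,"ty":4,"tz":0,"roll":0},{"fingers":-1,"tx":-2,"ty":8,"tz":0,"roll":0},{"fingers":-1,"tx":-3,"ty":12,"tz":0,"roll":0},{"fingers":-1,"tx":-4,"ty":16,"tz":0,"roll":0},{"fingers":-1,"tx":-5,"ty":20,"tz":0,"roll":0},{"fingers":-1,"tx":-5,"ty":22,"tz":0,"roll":0},{"fingers":-1,"tx":-5,"ty":22,"tz":0,"roll":0},{"fingers":-1,"tx":-5,"ty":22,"tz":0,"roll":0},{"fingers":-1,"tx":-5,"ty":22,"tz":0,"roll":0},{"fingers":-1,"tx":-5,"ty":22,"tz":0,"roll":0}]'
python3 - <<'E'
from h import *
S=cam("side");T=cam("top");print(arm.sense()["force"])
a=cv2.resize(S["img"][240:340,300:420],(480,400));b=cv2.resize(T["img"][180:300,345:441],(320,400))
save("c4.png",np.clip(np.hstack([a,b])*1.6,0,255).astype('uint8'))
E
```

```text
t: 18.1
tool_pos: [0.4888, -0.0477, 0.3127]
orientation: [-3.141, 0.003, -2.767]
force: [0.6, -0.2, 0.6]
gripper_width: 0.0851
finger_force: 0.0
t: 19.35
tool_pos: [0.4393, 0.1703, 0.3111]
orientation: [-3.141, 0.0, -2.767]
force: [-0.0, -0.6, -1.0]
gripper_width: 0.0853
finger_force: 0.0
[ 0.3278566  -0.51358184  0.13141595]
```

View pics/c4.png

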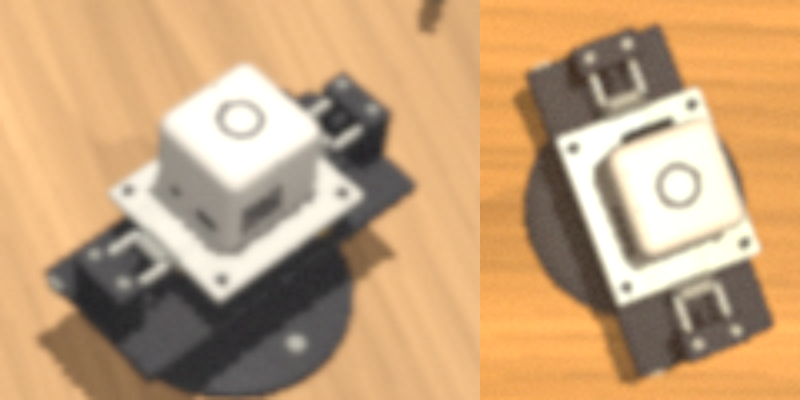

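The picture shows the projector on the stand, lens end (dark, top crop (650,130)) towards the two-ball end, and centred. Checking seat height and level from the plate dots and the ring.

Run:
```python
from h import *
S=cam("side");T=cam("top")
t=lambda u,v:(345+(u-480)/3.3333-.35,180+v/3.3333-.35); s=lambda u,v:(300+u/4-.4,240+v/4-.4)
for n,a,b in(("ring",(679,186),(240,119)),("FR",(692,105),(342,192)),("RR",(743,243),(222,280)),("RL",(626,288),(127,190))): print(n,*tri(T,t(*a),S,s(*b)))
```

```text
ring [ 0.52794783 -0.1783021   0.16251691] 0.0014947560269387582
FR [ 0.58269027 -0.19718233  0.09910049] 0.0018903476430208862
RR [ 0.50142809 -0.22885668  0.09672429] 0.002206698656952579
RL [ 0.47270918 -0.15872348  0.09873497] 0.0011262732696681428
```

Ring height gives an origin of 0.0835 m and the dots give 0.083. The plate is level within the measurement noise, and this matches the felt home height of 0.084. Handing in.

```bash
python3 -c "
from station import arm
print(arm.hand_in())"
```

```text
the job is handed in; nothing more can be done
None
```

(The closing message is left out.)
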